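# Run the laser head out over the driver and hold it level

## Robot

A 7-joint arm with a two-finger parallel gripper is mounted at the origin on the work surface. World frame = base frame: x ahead of the robot, y to its left, z up, the work surface at z = 0. Lengths are in m, angles in rad, forces in N, time in s.
With the tool pointing down it reaches from about 0.425 to 0.875 m from the base axis. Payload 4.7 kg.
Tool frame: the origin (TCP) lies where the fingers leave the gripper's body, on its centre line; the fingertips stand 73 mm ahead of it and the grasp point (between the pads) lies 54 mm ahead of it; z points along the fingers, x is the direction in which the jaws open and shut, and the axes are right-handed (so a half turn about z gives the same grasp; the last joint's range is limited). The gripper opens to 85 mm and grips with 20 to 120 N. Pads are 22 mm wide; open, the fingers measure 114 mm over their backs; the gripper's body (76 mm by 85 mm) begins 54 mm behind the grasp point. The pads swing forward as they close: fully open they stand 13 mm farther back than shut.
Start: joints at [-1.169, 0.321, -0.07, 1.45, 0.023, 1.371, -0.057], TCP at [0.246, 0.602, 0.304] pointing down, gripper open.
Joint ranges: [-2.86, 2.86], [-0.3, 2.09], [-1.38, 1.24], [0.06, 2.45], [-1.56, 4.7], [0.09, 2.05], [-2.69, 2.69]. Speed limits (rad/s): [2.57, 2.57, 3.14, 3.14, 3.14, 3.14, 3.14].

## Interface

Orientations are given as a unit quaternion [x, y, z, w].
In Python, from station import r, vision, workorder gives the robot as it stands.
- The arm moves only by the tool play_rows, never from a script. Its argument "plan" is one flat list of numbers, 7 for each row, row after row: the shift along the tool's x, y, z in mm, then the turn, a rotation vector about the tool's x, y, z in degrees, then the opening, from 0 (shut) to 1 (fully open). In form: [x, y, z, rx, ry, rz, hand, x, y, z, rx, ry, rz, hand, ...]. A call has 1 to 8 rows; each row shifts and turns the commanded pose from where the row before left it, along the tool's axes as they then stand; what a row does not reach is not made up. A row lasts 1/12 s, in which the tool goes at most 41.7 mm and 7.16 degrees, less where a joint would pass 70% of its speed; a pose out of reach is approached as far as the arm can. A call is refused whole if a number of a shift passes 41.7 or a number of a turn 7.16, either way. A call with a gripper value outside its range is refused whole. The fingers move at their own pace and stop on an object; "newtons" is the grip in N (left out, the last holds). Time passes only in rows, so rows that do not move let the fingers close. It gives the time, the measured TCP pose, the force and the opening at its end, in the units of the state.
- r.get_obs(): the state, without advancing time (a new reading comes with each control period).
- vision.camera(name): name is "side" or "top"; returns a dict with "image" (400x640x3 uint8, red, green, blue), "depth" (400x640 float32, m along the optical axis (not along the pixel's ray), 0 where there is no reading), "K" (3x3 intrinsics, pixels), "cam_to_world" (4x4, takes a point from camera to world coordinates). Camera axes: x right, y up, looking along -z (the intrinsics and any distortion apply to the point x, -y, -z); pixel columns grow to the right and rows downward; lengths in m; the calibration is good to about 2 mm. A picture is of the moment at which its call begins.
- workorder.finish_job(): hands the job in, once; it reports no verdict.
The state is a dict: "clock": time; "joint_pos": joint angles; "qvel": joint speeds; "joint_efforts": joint torques, N m; "eef_pos": TCP position; "eef_rot": TCP orientation; "force": force on the tool from outside, world axes, zero at the start; "wrist_torque": the same for the moment, N m; "opening": finger opening in m.
Only numpy, scipy, OpenCV 4.12 (cv2) and the standard library are available. Lean on these libraries where they do the work, as an engineer would, in place of code of your own. Each camera call takes 0.05 s, during which the arm holds its last target.

## Task

Fold the chrome gate down flat towards the blue stand, then take the aluminium sensor plate by its black grip and slide it out over the driver until the red line across the plate is level with the outer ends of the stand's two guide rails. Out there the plate is nose-heavy: keep it flat on its bed all the way, never lifting it, letting it tip or letting it touch the driver, and finish still holding it there, flat and still. Leave the driver and the loose parts on the bench where they are.

Things in the scene. Friction and masses are not known exactly. Their poses are not given: they have to be found in the camera images.
- stand_edge (a point): Middle of the outer end of the blue stand's slide bed, on its upper face, 125 mm above the bench. x points outward along the slide, over gate and driver; y across; z up. The bed runs 300 mm back along -x, is 90 mm wide, with two dark guide rails (8 mm wide, 74 mm apart, 9 mm above the bed) ending flush with this edge. Fixed. At the start the plate's nose is 0 to 35 mm behind it.
- gate_top (a point): Middle of the top rail of the chrome gate, a flap of 9 mm round bar 121 mm wide that stands across the path, its hinge 80 mm out from the stand's edge between two short posts (142 mm apart, 93 mm tall). Rail 75 mm from the hinge axis, which is 75 mm above the bench, parallel to stand_edge's y. Upright, its top is 155 mm above the bench and bars the plate.
- gate (a joint): Gate angle in rad: 0 upright, grows as the gate folds down towards the stand, 1.57 lying flat (stop), below the level of the bed. It weighs 0.11 kg; the hinge has slight friction, and past about 0.3 rad the gate falls flat by itself. It cannot swing over the driver.
- plate: Sensor plate, loose on the bed between the rails: aluminium 300 x 70 x 6 mm plus a black laser head (30 x 62 x 48 mm) at its nose, 330 mm overall, about 0.5 kg. Origin on its underside, mid-length; x points outward to the nose (face +165 mm, tail -165 mm), z up. Balance point about 40 mm noseward of the origin: it tips once the nose is 130 mm past the stand's edge unless its tail is held down.
- plate_grip (a point): Centre of the black grip that stands on the tail of the plate: a block 16 mm along the plate, 44 mm across and 40 mm tall, from 6 to 46 mm above the plate's underside; this point is 26 mm above the underside and 145 mm behind the plate's origin.
- plate_mark (a point): Middle of the red line painted across the upper face of the plate, 2.5 mm wide, 95 mm on the nose side of the grip and 215 mm behind the nose face. Same axes as the plate.
- stand: The fixed blue stand with the bed; origin on the bench, 130 mm behind the outer edge; same axes as stand_edge.
- driver: Silver midrange driver, 130 mm across and 62 mm tall, loose, face up in the middle of the turntable; origin under its centre (45 mm above the bench), 200 mm out from the stand's edge. Its rim is 107 mm above the bench, 18 mm below the plate's path.
- turntable: Fixed aluminium turntable 220 mm across, 45 mm tall, with a black controller box beside it; origin on the bench under its axis, 200 mm out from the stand's edge.
- pole_piece: Brass pole piece, loose bystander, 42 mm across, 34 mm tall; origin under its centre.
- rubber_foot: Grey rubber foot, loose bystander, 38 mm across, 18 mm tall; origin under its centre.
- bobbin: Black nylon coil bobbin, loose bystander, 36 mm across, 30 mm tall; origin under its centre.
- screwdriver: Screwdriver lying loose on the far side of the stand, 180 mm long; bystander.
- tray: Blue parts tray 100 x 140 x 28 mm beyond the stand, bystander; origin under its centre.
Mind the look-alikes: they are no part of the job. Leave any green, turquoise or yellow look-alike of the part that bears gate_top alone.

How it is judged:
By the outcome, as a careful person would: the job done as asked, in the order asked, and still so for the second after the job is handed in, while the arm keeps its last pose, push and grip.
It also fails if it takes over 54 s, if anything falls off the work surface, if the arm or the gripper's body presses on something with over 40 N, if the wrist force passes 120 N, or if a joint passes its speed limit or range.

## Working session

There is one attempt and no reset: what is moved stays moved. The work goes in short steps, Python scripts to look and compute and a tool call to move; the robot and the scene stay as the last step left them, time stands still between calls to the robot, and variables do not carry over. Pictures are saved under pics/ and viewed, and the job is handed in when it is done.

Besides the shell and the picture viewer there is one more tool, called after ">>>" as name(argument=value, ...) on one line, values as JSON. play_rows: Moves the arm, as the interface text tells. Its arguments: {"type":"object","properties":{"plan":{"type":"array"},"newtons":{"type":"number"}},"required":["plan"]}

```bash
mkdir -p pics; ls; cat > h.py <<'E'
import numpy as np, cv2
from station import r, vision, workorder
def pix2world(c,u,v,z=None):
    K=c["K"];T=c["cam_to_world"]
    d=np.array([(u-K[0,2])/K[0,0],-(v-K[1,2])/K[1,1],-1.0])
    if z is None:
        dep=c["depth"][int(round(v)),int(round(u))]
        return (T@np.r_[d*dep,1])[:3]
    o=T[:3,3];w=T[:3,:3]@d
    return o+w*(z-o[2])/w[2]
def cloud(c):
    K=c["K"];T=c["cam_to_world"];D=c["depth"]
    v,u=np.mgrid[:D.shape[0],:D.shape[1]]
    p=np.stack([(u-K[0,2])/K[0,0]*D,-(v-K[1,2])/K[1,1]*D,-D],-1)
    return p@T[:3,:3].T+T[:3,3]
def save(n,im): cv2.imwrite("pics/"+n,im[...,::-1])
E
python3 - <<'E'
from h import *
for n in("side","top"):
    c=vision.camera(n); save(n+"0.png",c["image"]); print(n,c["K"].round(1).tolist(),c["cam_to_world"].round(3).tolist(),{k:0 for k in c}.keys())
    np.savez("/tmp/"+n+".npz",**{k:c[k] for k in("image","depth","K","cam_to_world")})
print(r.get_obs())
E
```

```text
pics
side [[397.5, 0.0, 319.4], [0.0, 397.5, 196.7], [0.0, 0.0, 1.0]] [[0.811, 0.295, -0.506, 0.062], [-0.585, 0.439, -0.682, -0.473], [0.021, 0.849, 0.528, 0.551], [0.0, 0.0, 0.0, 1.0]] dict_keys(['image', 'depth', 'K', 'cam_to_world'])
top [[382.0, 0.0, 318.0], [0.0, 382.0, 193.3], [0.0, 0.0, 1.0]] [[-0.016, 0.992, -0.129, 0.375], [-0.999, -0.021, -0.034, 0.08], [-0.036, 0.128, 0.991, 0.966], [0.0, 0.0, 0.0, 1.0]] dict_keys(['image', 'depth', 'K', 'cam_to_world'])
{'clock': 0.1, 'joint_pos': array([-1.16887134,  0.32175096, -0.07007248,  1.45156899,  0.02259783,
        1.37078437, -0.05691986]), 'qvel': array([ 0.00116065, -0.00217289,  0.00074841, -0.00336144, -0.00055053,
        0.00270084, -0.00112995]), 'joint_efforts': array([-4.55345362e-04, -4.94878900e+01, -3.84344961e-01, -3.15213490e+01,
        1.31027054e-02,  7.45140627e-03, -9.88159314e-06]), 'eef_pos': array([0.24572301, 0.60137759, 0.30292328]), 'eef_rot': array([ 8.30113916e-01,  5.57593169e-01, -6.88435962e-04,  5.19678758e-04]), 'force': array([-0.72121246, -0.23603272, -0.59187918]), 'wrist_torque': array([0.00925815, 0.02326241, 0.01444062]), 'opening': 0.08577029669472}
```

View pics/side0.png

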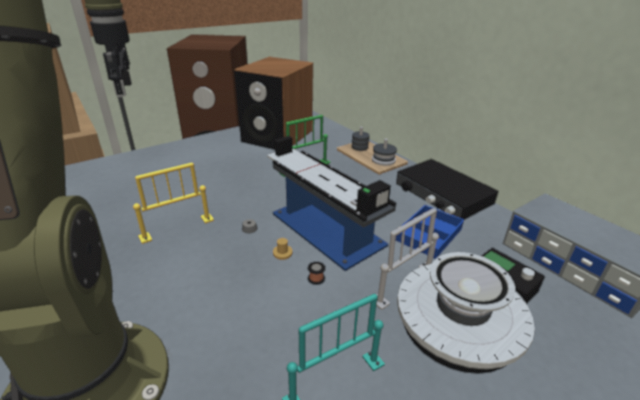

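View pics/top0.png

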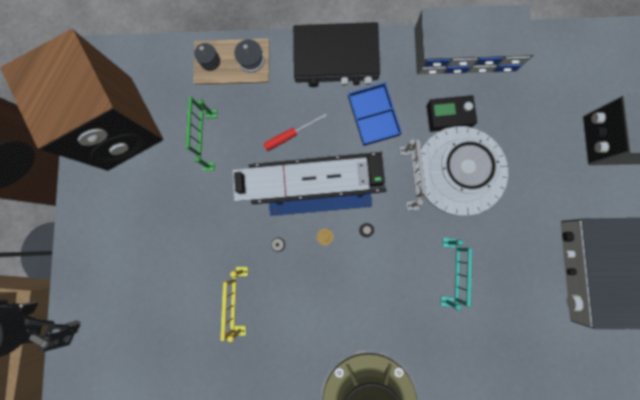

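The chrome gate is at top (415,175) and side (408,240). The green (200,133), yellow (232,305) and turquoise (458,273) gates in the top view are look-alikes. I'll enlarge the crops to confirm this and measure.

```bash
python3 - <<'E'
from h import *
c=np.load("/tmp/top.npz"); im=c["image"]
save("t1.png",cv2.resize(im[120:230,220:520],(800,293),interpolation=cv2.INTER_CUBIC))
s=np.load("/tmp/side.npz")
save("s1.png",cv2.resize(s["image"][120:320,250:490],(720,600),interpolation=cv2.INTER_CUBIC))
P=cloud(c)
hsv=cv2.cvtColor(im,cv2.COLOR_RGB2HSV)
m=((hsv[...,0]<12)|(hsv[...,0]>170))&(hsv[...,1]>60); m[:, :260]=0; m[:,310:]=0; m[:155]=0;m[210:]=0
v,u=np.nonzero(m);print("red",len(u),u.mean(),v.mean(),u.min(),u.max(),v.min(),v.max())
print(pix2world(c,u.mean(),v.mean(),0.131),pix2world(c,u.mean(),v.mean()))
# height samples
for y in (165,172,180,188,195):
  print(y,[tuple(P[y,x].round(3)) for x in (236,240,245,260,320,365,378,384,412,416,420)])
E
```

```text
<stdin>:9: RuntimeWarning: Mean of empty slice.
  ret = ret.dtype.type(ret / rcount)
Traceback (most recent call last):
ValueError: zero-size array to reduction operation minimum which has no identity
```

View pics/t1.png

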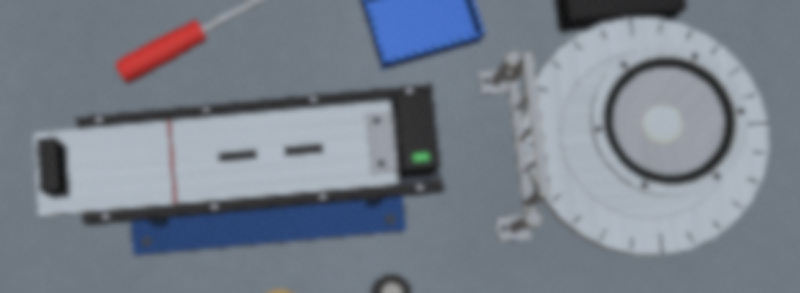

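View pics/s1.png

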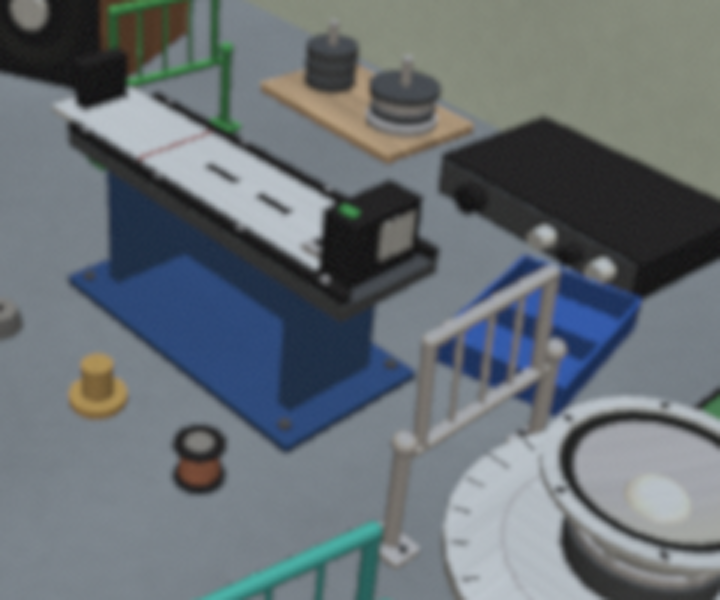

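The crops confirm it. The chrome gate stands between the stand and the turntable at crop (525,145), and the red line on the plate is at crop (172,160). Next I'll measure both.

```bash
python3 - <<'E'
from h import *
c=np.load("/tmp/top.npz"); im=c["image"].astype(int); P=cloud(c)
def W(u,v,z): return pix2world(c,u,v,z)
# dark rails: dark pixels with z 0.12-0.145
V=im.max(-1)
z=P[...,2]; reg=np.zeros(z.shape,bool); reg[135:215,225:400]=1
dark=(V<90)&reg&(z>.115)&(z<.15)
n,l,st,ce=cv2.connectedComponentsWithStats(dark.astype('uint8'))
for i in range(1,n):
  if st[i,4]>8: print(st[i],ce[i])
m=(P[...,2]>.12)&(P[...,2]<.2)&reg
v,u=np.nonzero(m); q=P[m]; print("rect",cv2.minAreaRect(q[:,:2].astype('float32')*1000))
# grip : z ~.171 dark at left
g=(V<90)&(z>.15)&reg
n,l,st,ce=cv2.connectedComponentsWithStats(g.astype('uint8'))
for i in range(1,n):
  if st[i,4]>8:
    k=P[l==i]; kk=k[k[:,2]>np.median(k[:,2])-.006]; print("tall",st[i],ce[i],np.median(k[:,2]),cv2.minAreaRect(kk[:,:2].astype('float32')*1000))
R=im[...,0]-(im[...,1]+im[...,2])/2; print(R[180,278:292].round())
rm=(R>25); rm[:, :270]=0; rm[:,300:]=0; rm[:162]=0; rm[200:]=0
v,u=np.nonzero(rm); print(len(u),u.min(),u.max(),v.min(),v.max()); 
ww=np.array([W(a,b,.131) for a,b in zip(u,v)]); print("red mean",ww.mean(0)[:2]); 
f=np.polyfit(ww[:,0],ww[:,1],1); print("dy/dx red",f)
# gate
g=(z>.145)&(z<.17); g[:,:400]=0; g[:,430:]=0; g[:130]=0; g[220:]=0
k=P[g]; print("gate top",len(k),cv2.minAreaRect(k[:,:2].astype('float32')*1000),k[:,2].max(), k.mean(0))
E
```

```text
[339 153  33   6 115] [354.19130435 155.59130435]
[375 152   7   3  16] [377.8125 152.8125]
[298 156  39   7 137] [317.05109489 159.05839416]
[259 160  38   7 133] [277.27067669 162.78195489]
[249 164   7   3  18] [251.88888889 165.16666667]
[243 175   2  18  24] [243.5   183.625]
[328 175  11   2  15] [333.93333333 175.73333333]
[304 177  10   3  13] [308.23076923 178.07692308]
[251 183 135  21 593] [323.61045531 195.24451939]
rect ((517.4922485351562, 131.05221557617188), (90.63447570800781, 336.44342041015625), 4.03541898727417)
tall [367 154  18  32 432] [375.2662037 169.1087963] 0.17456484619202922 ((527.5516357421875, -15.10948371887207), (62.37385559082031, 29.987232208251953), 3.6118059158325195)
tall [235 173   9  20 153] [238.90196078 182.31372549] 0.17019219241516315 ((505.8332824707031, 276.8980712890625), (41.00729751586914, 12.730774879455566), 2.8892438411712646)
[-14. -14. -14. -14.  -8.   4.  16.   5.  -8. -12. -14. -14. -14. -14.]Traceback (most recent call last):
  File "<stdin>", line 21, in <module>
    return umr_minimum(a, axis, None, out, keepdims, initial, where)
ValueError: zero-size array to reduction operation minimum which has no identity
```

```bash
python3 - <<'E'
from h import *
c=np.load("/tmp/top.npz"); im=c["image"].astype(int); P=cloud(c); z=P[...,2]
V=im.max(-1)
R=im[...,0]-(im[...,1]+im[...,2])/2
pts=[]
for v in range(166,197):
  row=R[v,276:294]+14; row=np.clip(row-6,0,None)
  if row.sum()>10:
    u=(row*np.arange(276,294)).sum()/row.sum(); pts.append((u,v))
pts=np.array(pts); print(len(pts),pts[[0,-1]])
ww=np.array([pix2world(c,a,b,.131) for a,b in pts]); print("red",ww.mean(0), np.polyfit(ww[:,0],ww[:,1],1))
# rails tops: pixels dark at z .134; subtract: edge profile; fit the ends
big=cv2.resize(c["image"][140:205,360:435],None,fx=10,fy=10,interpolation=cv2.INTER_CUBIC); save("end.png",big)
reg=np.zeros(z.shape,bool); reg[135:215,225:400]=1
m=(z>.12)&(z<.2)&reg
q=P[m][:,:2]; box=cv2.boxPoints(cv2.minAreaRect(q.astype('float32')*1000)); print(box)
g=(z>.145)&(z<.17); g[:,:400]=0; g[:,430:]=0; g[:130]=0; g[220:]=0
k=P[g]; print("gate top",len(k),cv2.minAreaRect(k[:,:2].astype('float32')*1000),k[:,2].max(), k.mean(0))
print(np.polyfit(k[:,0],k[:,1],1))
d=(z>.095)&(z<.12); d[:,:400]=0;d[:130]=0;d[220:]=0;d[:,540:]=0
k=P[d]; h=cv2.minEnclosingCircle(k[:,:2].astype('float32')*1000); print("driver",h,np.median(k[:,2]))
s=np.load("/tmp/side.npz"); P2=cloud(s); z2=P2[...,2]
g=(z2>.13)&(z2<.17)&(abs(P2[...,0]-.53)<.12)&(P2[...,1]<-.05)&(P2[...,1]>-.2); k=P2[g]; print("side gate",len(k),k.mean(0),np.percentile(k[:,2],[5,95]), k[:,0].min(),k[:,0].max())
g2=(abs(z2-.134)<.004)&(abs(P2[...,0]-.53)<.07)&(P2[...,1]<.0)&(P2[...,1]>-.06); k=P2[g2]; print("side rail ends",k[:,1].min(), k[np.argsort(k[:,1])[:8]])
E
```

```text
31 [[283.         166.        ]
 [285.62222222 196.        ]]
red [0.51267078 0.18304739 0.131     ] [0.0740451  0.14508663]
[[460.44907  295.66776 ]
 [484.12567  -39.941544]
 [574.5354   -33.563324]
 [550.8588   302.04596 ]]
gate top 240 ((534.8980102539062, -113.2265396118164), (120.6230239868164, 9.313623428344727), 4.060323238372803) 0.15780408726183404 [ 0.53323232 -0.11257198  0.15322085]
[ 0.06907166 -0.14940322]
driver ((540.7019653320312, -197.4743194580078), 104.2907485961914) 0.10541203014775213
side gate 402 [ 0.52961743 -0.11706471  0.14823471] [0.13234397 0.15554024] 0.47415078809971234 0.5949154209603277
side rail ends -0.04194889550749009 [[ 0.48461846 -0.0419489   0.13305127]
 [ 0.48730041 -0.04181006  0.13191248]
 [ 0.48964056 -0.04176828  0.13321033]
 [ 0.49004374 -0.04162393  0.13072191]
 [ 0.48519944 -0.0416117   0.13038239]
 [ 0.48477208 -0.04153859  0.13498703]
 [ 0.48995398 -0.04119154  0.13499369]
 [ 0.48822534 -0.04061511  0.13309733]]
```

View pics/end.png

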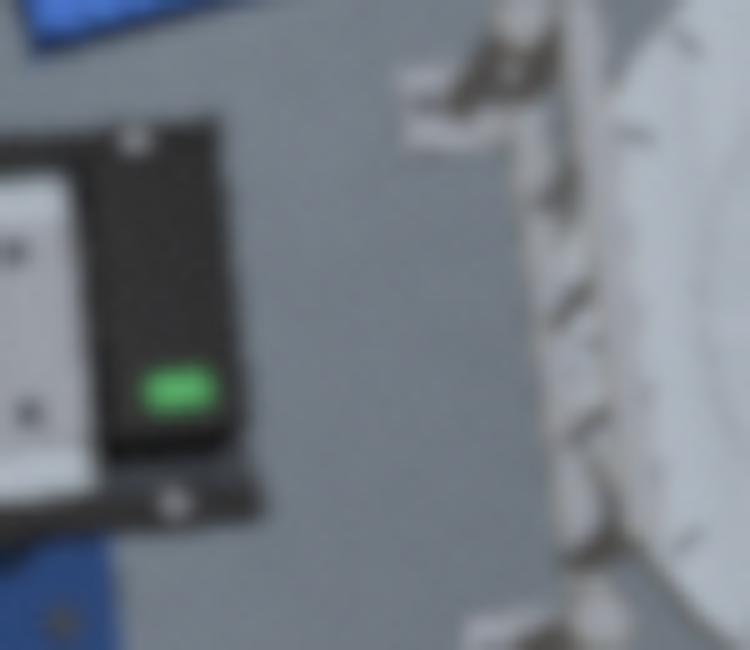

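>>> play_rows(plan=[0,0,0,0,0,-6.55,0,0,0,0,0,0,-6.55,0,0,0,0,0,0,-6.55,0,0,0,0,0,0,-6.55,0,-38.6,11.9,0,0,0,0,0,-38.6,11.9,0,0,0,0,0,-38.6,11.9,0,0,0,0,0,-38.6,11.9,0,0,0,0,0], newtons=60)

```text
clock: 0.77
eef_pos: [0.3043, 0.4491, 0.3031]
eef_rot: [0.682, 0.731, -0.001, 0.0]
force: [0.3, 0.4, 0.3]
opening: 0.0002
```

>>> play_rows(plan=[-38.6,11.9,0,0,0,0,0,-38.6,11.9,0,0,0,0,0,-38.6,11.9,0,0,0,0,0,-38.6,11.9,0,0,0,0,0,-38.6,11.9,0,0,0,0,0,-38.6,11.9,0,0,0,0,0,-38.6,11.9,0,0,0,0,0,-38.6,11.9,0,0,0,0,0])

```text
clock: 1.43
eef_pos: [0.4205, 0.1475, 0.3038]
eef_rot: [0.682, 0.731, 0.0, -0.0]
force: [1.6, 0.4, -0.4]
opening: 0.0005
```

>>> play_rows(plan=[-38.6,11.9,0,0,0,0,0,-38.6,11.9,0,0,0,0,0,-38.6,11.9,0,0,0,0,0,-38.6,11.9,0,0,0,0,0,-38.6,11.9,0,0,0,0,0,-38.6,11.9,0,0,0,0,0,-38.6,11.9,0,0,0,0,0,-38.6,11.9,0,0,0,0,0])

```text
clock: 2.1
eef_pos: [0.537, -0.1536, 0.3039]
eef_rot: [0.682, 0.731, 0.0, -0.0]
force: [0.8, 1.1, 0.1]
opening: -0.0003
```

>>> play_rows(plan=[0,0,31,0,0,0,0,0,0,31,0,0,0,0,0,0,31,0,0,0,0,0,0,0,0,0,0,0,10,0,0,0,0,0,0,10,0,0,0,0,0,0,8,0,0,0,0,0,0,8,0,0,0,0,0,0])

```text
clock: 2.77
eef_pos: [0.5355, -0.1143, 0.213]
eef_rot: [0.681, 0.732, 0.001, 0.001]
force: [-0.3, -0.8, -0.3]
opening: 0.0
```

>>> play_rows(plan=[8,0,0,0,0,0,0,8,0,0,0,0,0,0,8,0,0,0,0,0,0,0,0,0,0,0,0,0,0,0,0,0,0,0,0,0,0,0,0,0,0,0])

```text
clock: 3.27
eef_pos: [0.5327, -0.0924, 0.211]
eef_rot: [0.682, 0.731, -0.0, 0.0]
force: [-0.9, -0.5, -0.2]
opening: -0.0001
```

```bash
python3 - <<'E'
from h import *
c=vision.camera("side"); save("s2.png",cv2.resize(c["image"][120:320,250:490],(720,600)))
E
```

```text
(no output)
```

View pics/s2.png

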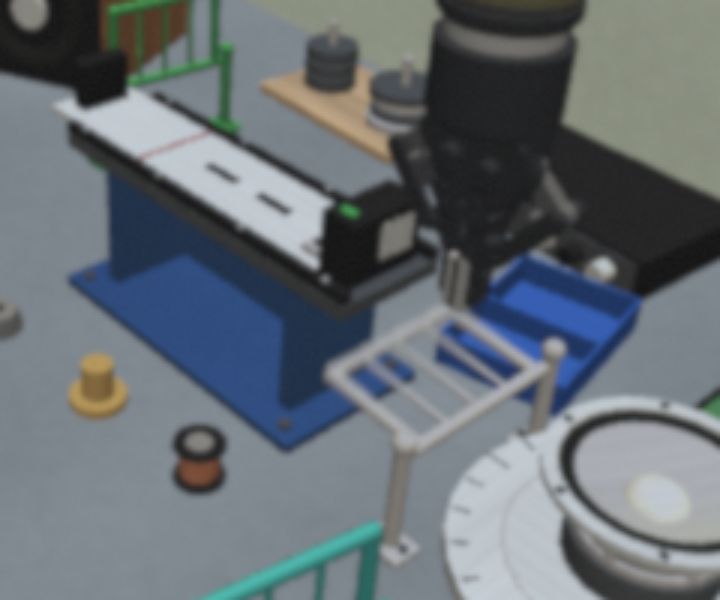

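Side crop: the gate lies flat at (440,380) and nothing else was disturbed. Now I'll lift and move over the black grip.

>>> play_rows(plan=[0,0,-31,0,0,0,0,0,0,-31,0,0,0,0,0,0,-31,0,0,0,0,37,0,0,0,0,0,1,37,0,0,0,0,0,1,37,0,0,0,0,0,1,37,0,0,0,0,0,1,37,0,0,0,0,0,1])

```text
clock: 3.98
eef_pos: [0.5197, 0.0933, 0.3041]
eef_rot: [0.683, 0.731, 0.0, 0.0]
force: [1.0, -1.1, 0.2]
opening: 0.0606
```

>>> play_rows(plan=[37,0,0,0,0,0,1,37,0,0,0,0,0,1,37,0,0,0,0,0,1,37,0,0,0,0,0,1,37,0,0,0,0,0,1,0,0,0,0,0,0,1,0,0,0,0,0,0,1])

```text
clock: 4.57
eef_pos: [0.5063, 0.2794, 0.3032]
eef_rot: [0.681, 0.733, -0.001, -0.0]
force: [0.8, -1.6, -0.1]
opening: 0.0856
```

```bash
python3 - <<'E'
from h import *
o=r.get_obs(); print(o["eef_pos"],o["eef_rot"],o["opening"],o["force"])
t=np.array([.506,.2773,.206])-o["eef_pos"]
from scipy.spatial.transform import Rotation as Ro
print("tool shift mm",Ro.from_quat(o["eef_rot"]).inv().apply(t)*1000)
c=vision.camera("side"); save("s3.png",c["image"])
P=cloud(c);z=P[...,2]
k=P[(P[...,0]>.46)&(P[...,0]<.6)&(P[...,1]<-.03)&(P[...,1]>-.12)&(z>.03)&(z<.17)]; print("gate z",np.percentile(k[:,2],[5,50,95,99]))
E
```

```text
[0.50630331 0.27935099 0.30318615] [ 6.80562271e-01  7.32690027e-01 -5.60089175e-04 -6.88600035e-05] 0.08559255155261572 [ 0.8270176  -1.59164513 -0.13607795]
tool shift mm [-1.95878485 -0.36470269 97.18783682]
gate z [0.07513327 0.08060961 0.16210738 0.16831613]
```

View pics/s3.png

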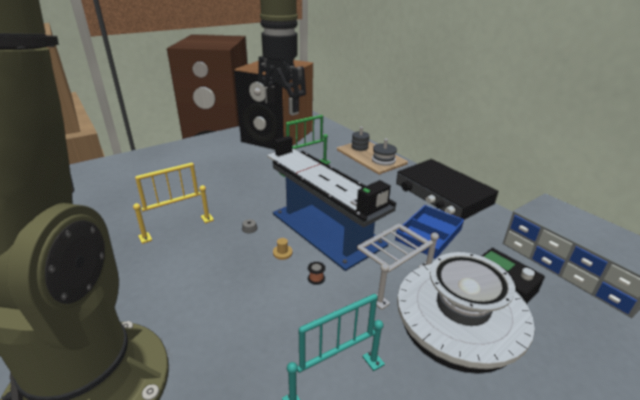

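The gate is flat (about 80 mm high) and the hand is over the grip at (283,145). Descending now, then closing.

>>> play_rows(plan=[-2,0,32,0,0,0,1,0,0,32,0,0,0,1,0,0,22,0,0,0,1,0,0,9,0,0,0,1,0,0,0,0,0,0,1,0,0,0,0,0,0,1])

```text
clock: 5.12
eef_pos: [0.508, 0.274, 0.2097]
eef_rot: [0.683, 0.731, 0.0, 0.0]
force: [0.1, -0.1, 1.1]
opening: 0.0858
```

>>> play_rows(plan=[0,0,0,0,0,0,0.5,0,0,0,0,0,0,0.3,0,0,0,0,0,0,0.2,0,0,0,0,0,0,0.1,0,0,0,0,0,0,0,0,0,0,0,0,0,0,0,0,0,0,0,0,0,0,0,0,0,0,0,0], newtons=60)

```text
clock: 5.78
eef_pos: [0.5073, 0.2762, 0.2098]
eef_rot: [0.682, 0.731, 0.001, -0.0]
force: [-0.8, 2.8, 4.3]
opening: 0.0154
```

```bash
python3 - <<'E'
from h import *
o=r.get_obs(); print(o["eef_pos"],o["eef_rot"],o["opening"],o["force"],o["wrist_torque"])
c=vision.camera("side"); save("s4.png",cv2.resize(c["image"][110:260,230:430],(800,600)))
E
```

```text
[0.50728523 0.27615906 0.20978962] [ 6.81888363e-01  7.31455410e-01  1.09090655e-03 -2.29171366e-04] 0.015437443336860675 [-0.76316352  2.84959393  4.31969697] [ 0.48285463  0.11567301 -0.1036915 ]
```

View pics/s4.png

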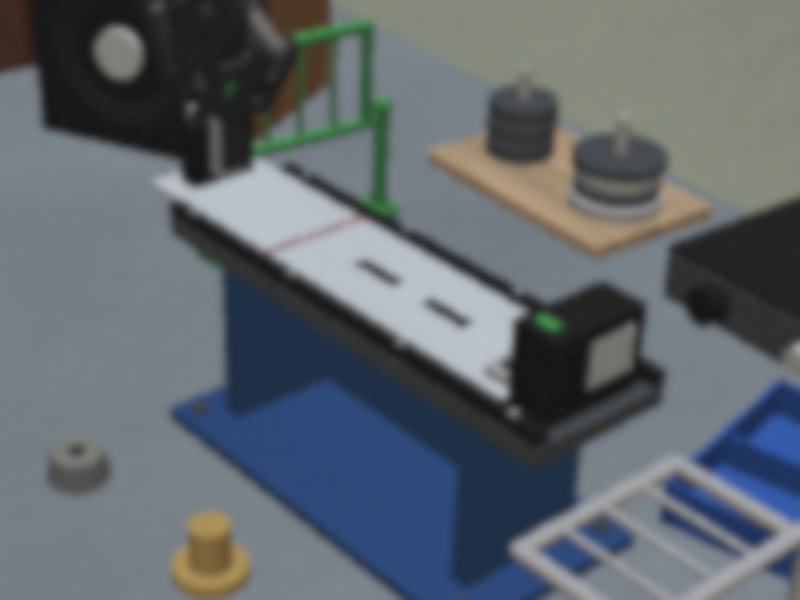

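>>> play_rows(plan=[0,0,1,0,0,0,0,0,0,1,0,0,0,0,0,0,0,0,0,0,0,0,0,0,0,0,0,0], newtons=80)

```text
clock: 6.17
eef_pos: [0.5073, 0.2761, 0.2098]
eef_rot: [0.682, 0.731, 0.001, -0.0]
force: [-3.9, 0.9, 15.2]
opening: 0.0147
```

>>> play_rows(plan=[-3,0,0,0,0,0,0,-6,0,0,0,0,0,0,-8,0,0,0,0,0,0,-8,0,0,0,0,0,0,-8,0,0,0,0,0,0,-8,0,0,0,0,0,0,-6,0,0,0,0,0,0,-3,0,0,0,0,0,0])

```text
clock: 6.83
eef_pos: [0.5113, 0.229, 0.2098]
eef_rot: [0.681, 0.732, 0.004, -0.001]
force: [-0.7, 10.0, 10.0]
opening: 0.0149
```

```bash
python3 - <<'E'
from h import *
o=r.get_obs(); print(o["eef_pos"],o["eef_rot"],o["opening"],o["force"],o["wrist_torque"])
c=vision.camera("side"); save("s5.png",cv2.resize(c["image"][110:290,230:470],(800,600)))
E
```

```text
[0.51133577 0.22903067 0.20981859] [ 0.68124837  0.73204031  0.0040898  -0.00095806] 0.014908134629808554 [-0.73983618 10.01757017 10.01920748] [ 1.36422802  0.48165755 -0.14644445]
```

View pics/s5.png

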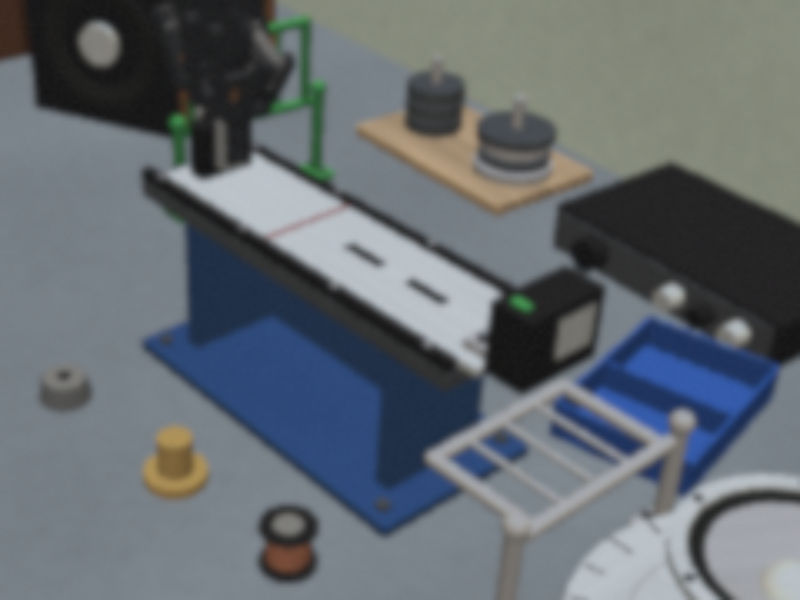

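>>> play_rows(plan=[0,0,1,0,-0.3,0,0,0,0,1,0,-0.3,0,0,-4,0,0,0,0,0,0,-7,0,0,0,0,0,0,-8,0,0,0,0,0,0,-8,0,0,0,0,0,0,-7,0,0,0,0,0,0,-4,0,0,0,0,0,0], newtons=100)

```text
clock: 7.55
eef_pos: [0.5144, 0.1941, 0.2098]
eef_rot: [0.681, 0.732, 0.003, 0.002]
force: [-1.5, 14.8, 16.4]
opening: 0.0146
```

```bash
python3 - <<'E'
from h import *
o=r.get_obs(); print(o["eef_pos"],o["eef_rot"],o["opening"],o["force"],o["wrist_torque"])
c=vision.camera("side"); save("s6.png",cv2.resize(c["image"][110:290,230:470],(800,600)))
E
```

```text
[0.51441956 0.19408916 0.20983608] [0.68086217 0.73240247 0.00316386 0.00182324] 0.014572243796548395 [-1.50918672 14.78652778 16.38287586] [ 2.86200521  0.87679165 -0.1868798 ]
```

View pics/s6.png

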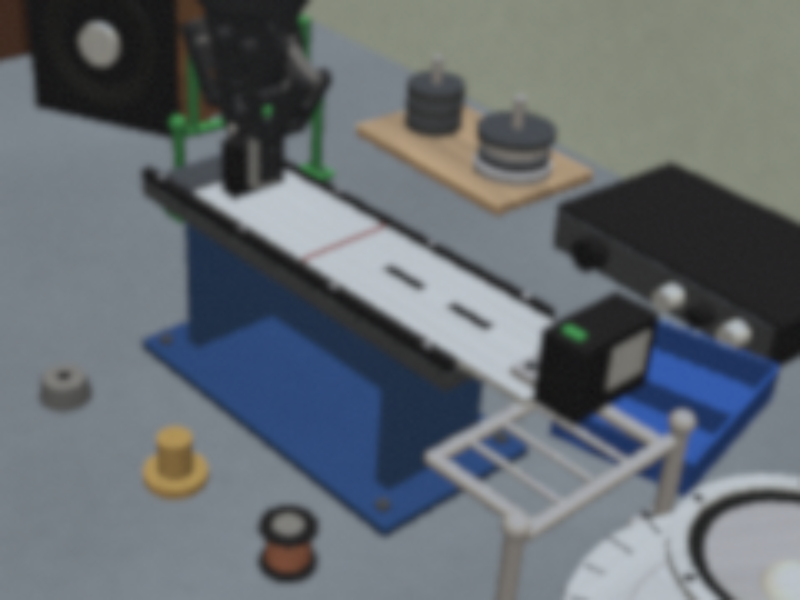

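```bash
cat > flat.py <<'E'
from h import *
def flat(P,im,a):
    # plate upper surface: bright pixels in the stand frame; a = mark guess
    e=np.array([.5293,-.0368]);d=np.array([.0705,-.9975]);n=np.array([.9975,.0705])
    s=(P[...,:2]-e)@d;t=(P[...,:2]-e)@n
    m=(abs(t)<.028)&(s>a-.06)&(s<a+.17)&(abs(P[...,2]-.131)<.012)&(im.min(-1)>110)
    A=np.c_[s[m],t[m],np.ones(m.sum())]; z=P[...,2][m]
    for _ in range(3):
        k=np.linalg.lstsq(A,z,rcond=None)[0]; res=abs(A@k-z); A=A[res<.004];z=z[res<.004]
    print("n",len(z),"slope deg along",np.degrees(k[0]).round(2),"across",np.degrees(k[1]).round(2),"z at edge",k[2].round(4),"std",(A@k-z).std().round(4),"s",A[:,0].min().round(3),A[:,0].max().round(3))
E
python3 - <<'E'
from flat import *
for n in("side","top"):
    z=np.load(f"/tmp/{n}.npz"); flat(cloud(z),z["image"],-.2205)
    c=vision.camera(n); flat(cloud(c),c["image"],-.138)
o=r.get_obs(); print(o["eef_pos"],o["force"],o["wrist_torque"])
E
```

```text
n 1193 slope deg along 0.05 across -0.03 z at edge 0.1317 std 0.0007 s -0.28 -0.051
n 1514 slope deg along 0.05 across 0.01 z at edge 0.1317 std 0.0007 s -0.198 0.031
n 2443 slope deg along 0.08 across 0.12 z at edge 0.1312 std 0.0014 s -0.28 -0.051
n 2347 slope deg along 0.08 across 0.09 z at edge 0.1311 std 0.0014 s -0.198 0.032
[0.51446809 0.19343776 0.20979474] [-2.35605377 10.65178325 16.73982657] [ 2.35761048  0.91393247 -0.17111854]
```

The depth fit shows the plate flat (unchanged from the start, within 0.05°) and at the same height. I'll carry on.

>>> play_rows(plan=[-4,0,0,0,0.1,0,0,-7,0,0,0,0.1,0,0,-8,0,0,0,0,0,0,-8,0,0,0,0,0,0,-8,0,0,0,0,0,0,-8,0,0,0,0,0,0,-6,0,0,0,0,0,0,-3,0,0,0,0,0,0])

```text
clock: 8.37
eef_pos: [0.5182, 0.1416, 0.2098]
eef_rot: [0.681, 0.732, 0.004, 0.001]
force: [-2.4, 14.7, 15.8]
opening: 0.0149
```

```bash
python3 - <<'E'
from flat import *
for n in("side","top"):
    c=vision.camera(n); flat(cloud(c),c["image"],-.088)
o=r.get_obs(); print(o["eef_pos"],o["eef_rot"],o["opening"],o["force"],o["wrist_torque"])
E
```

```text
n 1739 slope deg along 0.04 across 0.1 z at edge 0.1317 std 0.0007 s -0.148 0.082
n 2131 slope deg along 0.11 across 0.03 z at edge 0.131 std 0.0014 s -0.118 0.082
[0.51824347 0.14126208 0.2098191 ] [0.68095063 0.732321   0.00328767 0.00117697] 0.014717040993076342 [-2.08570776 11.71138396 17.26601226] [ 2.22529504  0.88311822 -0.12007095]
```

>>> play_rows(plan=[-4,0,0,0,0,0,0,-7,0,0,0,0,0,0,-8,0,0,0,0,0,0,-8,0,0,0,0,0,0,-8,0,0,0,0,0,0,-8,0,0,0,0,0,0,-6,0,0,0,0,0,0,-3,0,0,0,0,0,0])

```text
clock: 9.13
eef_pos: [0.522, 0.0894, 0.2098]
eef_rot: [0.681, 0.732, 0.003, 0.001]
force: [-2.1, 15.6, 16.3]
opening: 0.0147
```

```bash
python3 - <<'E'
from flat import *
for n in("side","top"):
    c=vision.camera(n); flat(cloud(c),c["image"],-.035)
o=r.get_obs(); print(o["eef_pos"],o["eef_rot"],o["opening"],o["force"],o["wrist_torque"])
E
```

```text
n 2011 slope deg along 0.07 across 0.2 z at edge 0.1317 std 0.0007 s -0.095 0.135
n 1793 slope deg along 0.05 across -0.14 z at edge 0.1311 std 0.0014 s -0.031 0.135
[0.52200992 0.08896999 0.2097965 ] [0.68099951 0.73227716 0.0028144  0.00138013] 0.015252437402549902 [-1.20171723 11.98399617 16.57329427] [ 2.25451021  0.78090866 -0.14827331]
```

>>> play_rows(plan=[-3,0,0,0,0,0,0,-5,0,0,0,0,0,0,-6,0,0,0,0,0,0,-6,0,0,0,0,0,0,-4,0,0,0,0,0,0,-2,0,0,0,0,0,0,0,0,0,0,0,0,0])

```text
clock: 9.82
eef_pos: [0.5239, 0.0633, 0.2098]
eef_rot: [0.681, 0.732, 0.003, 0.001]
force: [-3.0, 12.6, 16.5]
opening: 0.0147
```

```bash
cat > line.py <<'E'
from flat import *
e=np.array([.5293,-.0368]);d=np.array([.0705,-.9975]);n=np.array([.9975,.0705])
def meas(nm,tag):
    c=vision.camera(nm); P=cloud(c); flat(P,c["image"],-.005)
    im=c["image"].astype(float); R=im[...,0]-(im[...,1]+im[...,2])/2
    K=c["K"];T=c["cam_to_world"];v,u=np.mgrid[:400,:640]
    D=np.stack([(u-K[0,2])/K[0,0],-(v-K[1,2])/K[1,1],-np.ones(u.shape)],-1)@T[:3,:3].T
    o=T[:3,3]; L=((.131-o[2])/D[...,2])[...,None]; X=o+D*L
    s=(X[...,:2]-e)@d;t=(X[...,:2]-e)@n
    m=(abs(t)<.03)&(s>-.035)&(s<.03)
    w=np.clip(R-np.median(R[m])-8,0,None)*m
    print(nm,"red line s mm",(w*s).sum()/w.sum()*1000,"t",(w*t).sum()/w.sum()*1000,"W",w.sum().round())
    # rail/bed outer end: elevated dark points each side, beside plate
    ss=(P[...,:2]-e)@d;tt=(P[...,:2]-e)@n
    for sg in(-1,1):
        k=(abs(tt*sg-.041)<.003)&(abs(P[...,2]-.134)<.005)&(ss>-.05)&(ss<.03)
        q=np.sort(ss[k])*1000
        if len(q)>8: print("  rail end side",sg,len(q),q[-6:].round(1))
    x,y=[int(a) for a in (np.average(u,weights=w),np.average(v,weights=w))]
    print("  px",x,y); save(f"{nm}_{tag}.png",cv2.resize(c["image"][y-30:y+30,x-40:x+40],(800,600),interpolation=cv2.INTER_CUBIC))
    return c
E
python3 - <<'E'
from line import *
for q in("side","top"): meas(q,"a")
o=r.get_obs(); print(o["eef_pos"],o["eef_rot"],o["opening"],o["force"],o["wrist_torque"])
E
```

```text
n 2150 slope deg along 0.07 across -0.01 z at edge 0.1316 std 0.0007 s -0.065 0.165
side red line s mm -5.949957052623967 t -0.022353223387104656 W 890.0
  rail end side -1 78 [0.9 0.9 1.  1.2 1.9 2.1]
  rail end side 1 53 [-0.5 -0.1  0.4  1.1  1.5  1.6]
  px 377 209
n 1624 slope deg along 0.07 across 0.29 z at edge 0.131 std 0.0014 s 0.011 0.165
top red line s mm nan t nan W 0.0line.py:12: RuntimeWarning: invalid value encountered in scalar divide
  print(nm,"red line s mm",(w*s).sum()/w.sum()*1000,"t",(w*t).sum()/w.sum()*1000,"W",w.sum().round())
Traceback (most recent call last):
  File "line.py", line 19, in meas
    x,y=[int(a) for a in (np.average(u,weights=w),np.average(v,weights=w))]
                          ~~~~~~~~~~^^^^^^^^^^^^^
ZeroDivisionError: Weights sum to zero, can't be normalized
```

View pics/side_a.png

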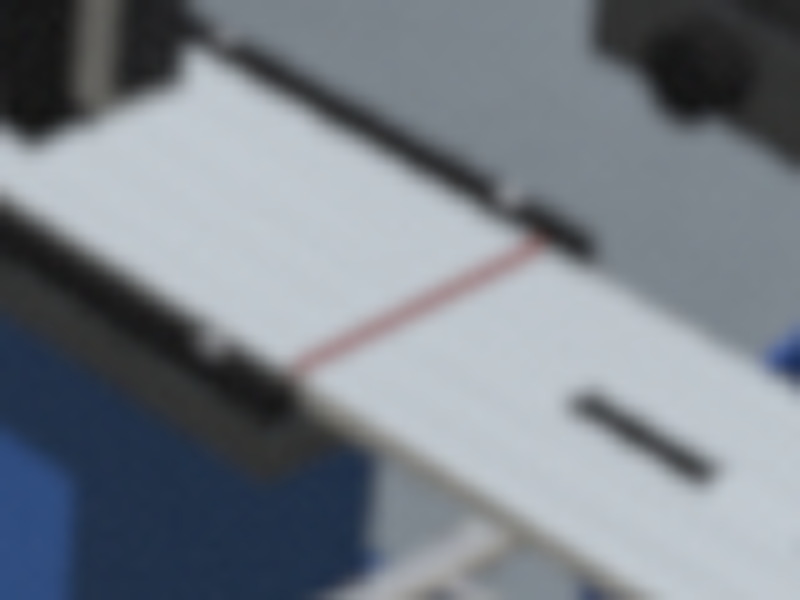

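>>> play_rows(plan=[-2,0,0,0,0,0,0,-2,0,0,0,0,0,0,-2,0,0,0,0,0,0,0,0,0,0,0,0,0,0,0,0,0,0,0,0])

```text
clock: 10.33
eef_pos: [0.5243, 0.0577, 0.2098]
eef_rot: [0.681, 0.733, 0.003, 0.001]
force: [-1.8, 12.9, 16.9]
opening: 0.0153
```

```bash
python3 - <<'E'
from line import *
c=meas("side","b")
o=r.get_obs(); print(o["eef_pos"],o["force"],o["wrist_torque"])
np.savez("/tmp/sideb.npz",**{k:c[k] for k in("image","depth","K","cam_to_world")})
K=c["K"];Ti=np.linalg.inv(c["cam_to_world"])
def proj(s,t,z):
    p=np.r_[e+d*s+n*t,z,1]; q=Ti@p; return K[0,2]+K[0,0]*q[0]/-q[2], K[1,2]-K[1,1]*q[1]/-q[2]
g=cv2.cvtColor(c["image"],cv2.COLOR_RGB2GRAY).astype('float32')
S=np.arange(-.02,.0161,.001)
for t in(-.0435,-.041,-.0385,.0385,.041,.0435):
    uv=np.array([proj(s,t,.134) for s in S],'float32'); print(t,uv[20].round(1),cv2.remap(g,uv[:,0],uv[:,1],1).ravel().round().astype(int)[::2])
# red line per t
im=c["image"].astype('float32');R=im[...,0]-(im[...,1]+im[...,2])/2
for t in(-.028,-.015,0,.015,.028):
    uv=np.array([proj(s,t,.131) for s in S],'float32'); y=cv2.remap(R,uv[:,0],uv[:,1],1).ravel(); y=np.clip(y-np.median(y)-4,0,None); print(t,"red s",(y*S).sum()/y.sum()*1000)
E
```

```text
n 2205 slope deg along 0.05 across 0.11 z at edge 0.1316 std 0.0007 s -0.065 0.165
side red line s mm -0.2511326851553667 t -1.0909583020593123 W 910.0
  rail end side -1 78 [0.9 1.  1.4 1.6 1.8 1.9]
  rail end side 1 63 [0.8 1.2 1.3 1.4 1.9 7.2]
  px 379 211
[0.52428817 0.05771277 0.20981768] [-1.73387347 12.76077256 17.1850812 ] [ 2.58034099  0.65858558 -0.15786309]
-0.0435 [363.8 217.8] [67 79 78 64 46 37 36 36 36 36 35 36 43 56 70 77 77 76 76]
-0.041 [364.8 217.3] [105 113  97  78  64  57  59  58  59  56  58  63  73  88  98 103 106 105
 103]
-0.0385 [365.7 216.8] [138 131 119 108 102 101 101 100  99  99  98 101 107 116 127 134 136 136
 133]
0.0385 [393.5 202.9] [ 85  94  95  78  70  66  62  61  52  55  51  59  73 100 122 131 135 135
 137]
0.041 [394.3 202.5] [109 111  98  74  57  57  54  52  54  52  58  65  92 113 126 130 131 132
 131]
0.0435 [395.2 202.1] [127 121  99  83  76  72  73  74  77  78  84  98 114 125 130 131 131 131
 131]
-0.028 red s -0.14628901876913994
-0.015 red s -0.16978180824438055
0 red s -0.2049577266697393
0.015 red s -0.2907448199770677
0.028 red s -0.11580890047373621
```

View pics/side_b.png

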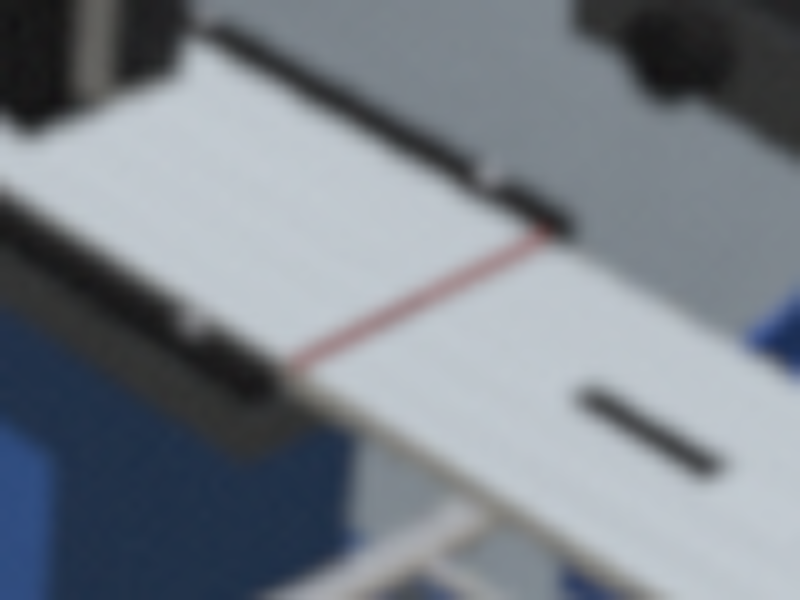

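```bash
python3 - <<'E'
from line import *
for f in("side","sideb"):
    c=np.load(f"/tmp/{f}.npz");P=cloud(c);s=(P[...,:2]-e)@d*1000;t=(P[...,:2]-e)@n*1000;z=P[...,2]*1000
    print(f)
    for lo,hi in((104,108),(108,112),(112,116),(116,120),(120,124),(125,129),(129,132)):
        m=(abs(t)<44)&(z>lo)&(z<hi)&(s>-12)&(s<9)
        if m.sum(): print(lo,hi,m.sum(),np.percentile(s[m],[10,50,90]).round(1))
    # stand column etc; rail tops: count by s
    for sg in(-1,1):
        m=(abs(t*sg-41)<3)&(abs(z-134)<1.5)&(s>-20)&(s<10); print("rail top",sg,np.histogram(s[m],np.arange(-10,8,1))[0])
    m=(abs(t)<44)&(abs(s)<8)&(z>100)&(z<128)
    if m.sum()>20: 
        k=np.polyfit(t[m],s[m],1); print("face fit",m.sum(),k)
# nose face check at end: side cam sees nose face
c=np.load("/tmp/sideb.npz");P=cloud(c);s=(P[...,:2]-e)@d*1000;t=(P[...,:2]-e)@n*1000;z=P[...,2]*1000
m=(abs(t)<25)&(z>140)&(z<170)&(s>205)&(s<230);print("nose face s",m.sum(),np.percentile(s[m],[5,25,50,75,95]).round(1))
c=np.load("/tmp/side.npz");P=cloud(c);s=(P[...,:2]-e)@d*1000;t=(P[...,:2]-e)@n*1000;z=P[...,2]*1000
m=(abs(t)<25)&(z>140)&(z<170)&(s>-20)&(s<10);print("nose face s start",m.sum(),np.percentile(s[m],[5,25,50,75,95]).round(1))
E
```

```text
side
112 116 27 [-3.9  0.9  1.9]
116 120 55 [0.2 1.7 2.5]
120 124 59 [-3.   1.3  2.2]
125 129 107 [-7.8 -2.8  1.4]
129 132 42 [-8.  -5.9  1.2]
rail top -1 [0 1 1 1 0 2 1 1 0 1 2 1 1 0 0 0 0]
rail top 1 [1 1 0 0 1 1 2 0 1 0 1 2 0 0 0 0 0]
face fit 267 [-0.0034077 -0.6258877]
sideb
112 116 9 [-6.   1.2  1.5]
116 120 20 [-6.4  0.9  2.1]
120 124 16 [-10.5   1.2   1.6]
125 129 16 [-4.9  0.1  4.1]
129 132 161 [-9.9 -0.6  7.5]
rail top -1 [2 0 1 0 0 2 2 0 1 0 2 1 0 0 0 0 0]
rail top 1 [0 0 0 0 1 1 0 0 1 1 1 3 0 0 0 0 0]
face fit 53 [0.05438813 2.09509112]
nose face s 205 [214.9 215.1 215.4 215.6 215.9]
nose face s start 235 [-6.5 -5.9 -5.4 -4.9 -4.3]
```

>>> play_rows(plan=[-0.6,0,0,0,0,0,0,-0.6,0,0,0,0,0,0,0,0,0,0,0,0,0,0,0,0,0,0,0,0,0,0,0,0,0,0,0,0,0,0,0,0,0,0])

```text
clock: 10.88
eef_pos: [0.5243, 0.057, 0.2098]
eef_rot: [0.681, 0.733, 0.003, 0.001]
force: [-1.3, 14.0, 16.5]
opening: 0.0149
```

```bash
python3 - <<'E'
from line import *
c=meas("side","c"); P=cloud(c);s=(P[...,:2]-e)@d*1000;t=(P[...,:2]-e)@n*1000;z=P[...,2]*1000
m=(abs(t)<25)&(z>140)&(z<170)&(s>205)&(s<230);print("nose face s",m.sum(),np.percentile(s[m],[5,50,95]).round(1))
c2=vision.camera("top"); save("side_d.png",c["image"]); save("top_d.png",c2["image"]); flat(cloud(c2),c2["image"],0)
P=cloud(c2); m=(P[...,2]>.095)&(P[...,2]<.12);m[:,400:]&=True
o=r.get_obs(); print(o["eef_pos"],o["force"],o["wrist_torque"],abs(o["qvel"]).max(),o["opening"])
E
```

```text
n 2206 slope deg along 0.04 across 0.09 z at edge 0.1316 std 0.0007 s -0.065 0.165
side red line s mm 0.5928589074795881 t -2.0998036825618236 W 660.0
  rail end side -1 67 [1.  1.2 1.8 1.8 2.4 2.5]
  rail end side 1 65 [ 0.5  1.4  1.6  1.6  2.8 11.4]
  px 379 211
nose face s 205 [215.6 216.1 216.6]
n 1566 slope deg along 0.2 across -0.05 z at edge 0.1308 std 0.0015 s 0.021 0.17
[0.52433752 0.05693941 0.20981458] [-2.38699128 15.06369737 16.49974421] [ 2.68435119  0.76114177 -0.16033151] 0.0012404699537185797 0.014982827503695286
```

View pics/side_d.png

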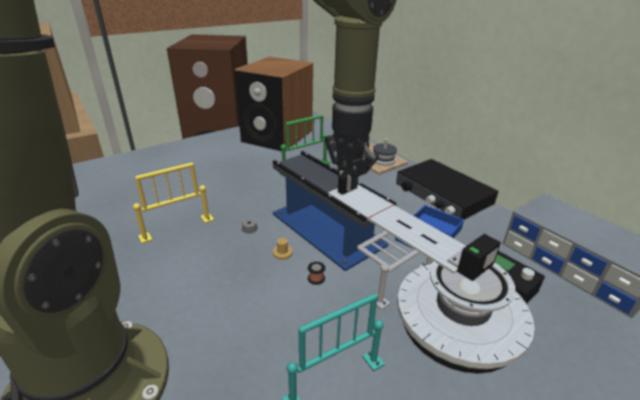

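View pics/top_d.png

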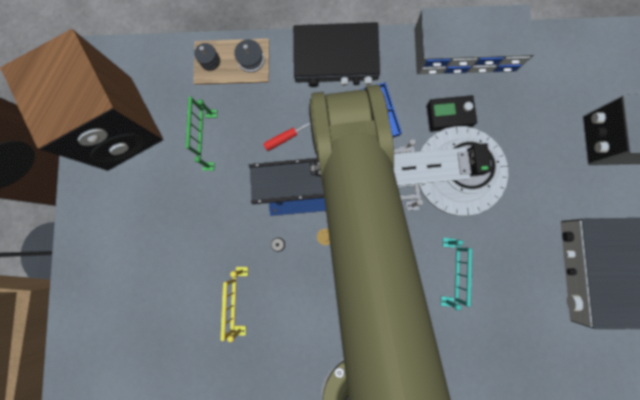

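Both views show the line level with the rail ends, the plate flat over the driver, and every other part where it was. The arm is still, so I'm handing in.

```bash
python3 - <<'E'
from station import workorder
print(workorder.finish_job())
E
```

```text
the job is handed in; nothing more can be done
None
```

I folded the chrome gate flat towards the stand, then slid the plate out about 221 mm by its black grip. I handed the job in at about 11 s, with the arm still holding the plate.

- **Red line:** the side camera puts it within about 1 mm of the rail ends. That camera reads the line at +0.6 mm (+1.1 mm worked out from the nose face) and the rail ends at about +1.5 mm. The top camera had put the stand's edge nearer 0 mm, so the two cameras disagree by about 1.5 mm, which is within their calibration. In the last top view the arm hid the line, so that camera could not check it directly.
- **Plate flat and still:** side-camera depth fits showed the slope and height unchanged all along the slide, within about 0.1°. The top camera's last fit was noisier, at 0.2°. At the end the arm was at rest, pressing down with about 16 N and still pushing outward with about 15 N against friction. I left that push as it was.
- **Other parts:** in the last pictures the gate lay flat. The driver, the look-alike gates and the loose parts looked undisturbed, though in the top view the arm hid the bobbin and part of the pole piece and tray. I did not measure the driver's position again at the end.

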